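# Set the photometer wavelength and hold the sprung shutter half open

### The job

Ready the bench photometer for a half-aperture reading: with the shutter still closed, turn the black handwheel clockwise, regrasping as often as needed, until its pointer lines up with the small block on the ring around it. Then slide the sprung shutter by its upright tab until it is half open, never letting it run fully open, and finish while still holding it there with the gripper's fingers, steady at half travel, because the spring shuts it when it is let go. Leave the glassware and the cuvette rack around the instrument where they stand.

Things in the scene. Friction and masses are not known exactly. Their poses are not given: they have to be found in the camera images.
- wheel_unit: White module 160 x 150 x 60 mm with the handwheel in the middle of its top; fixed on the instrument's grey base (200 x 390 x 30 mm), beside the shutter module, 190 mm between centres; either may be the left one. Origin: centre of its underside, 30 mm above the table; x along the 160 mm side and away from the robot, z up. Its top is 90 mm above the table.
- wheel (a joint): Turn of the handwheel in rad, growing clockwise seen from above; stops at 0 and 4.2. It stays where it is left (friction 0.06 N m). At 0 the pointer points along the -x axis of wheel_unit.
- wheel_grip (a point): On the handwheel's upright axis, mid-height of its round black ribbed rim: diameter 56 to 58 mm, 22 mm tall, underside 30 mm above the module's top, free all round. Under the rim a flat aluminium disc of 84 mm diameter turns with it; it carries the pointer and its top is 8 mm above the module's top.
- wheel_pointer (a point): Where the black pointer line on the turning disc aims: 45 mm from the wheel's axis, 3 mm beyond the disc's edge. A white line on top of the handwheel points the same way.
- index_mark (a point): The place for the pointer: the inner foot of a small dark block (12 x 5 mm, top 9 mm above the module's top) on the fixed aluminium ring around the disc, the only block on it, 45 mm from the wheel's axis. The wheel is set when wheel_pointer lies here. Seen from the wheel's start, the block is 2.1 to 3.4 rad clockwise; the other way the wheel meets its stop.
- shutter_unit: White module 160 x 150 x 60 mm, fixed on the same base as the wheel module. On its top an amber window, 60 mm long along x, is covered by a steel shutter plate (70 x 52 x 3 mm) running between two aluminium rails. Origin: centre of its underside, 30 mm above the table; x away from the robot, the way the shutter opens, z up. Its top is 90 mm above the table.
- shutter (a joint): Opening of the shutter in m: 0 closed (start), 0.06 fully open at its stop, 0.03 half. A spring always pushes it shut: about 3 N closed, 8 N at half, 13 N fully open.
- tab_top (a point): Centre of the top face of the black upright tab on the shutter plate, by which it is slid: 10 mm thick along the travel, 30 mm wide, 32 mm tall, standing on the plate's top 6 mm above the module's top (so this point is 128 mm above the table). It moves with the shutter along x of shutter_unit.
- shutter_edge (a point): Middle of the shutter plate's trailing edge (the edge nearer the robot), on its top face.
- half_mark (a point): Where the trailing edge is at half travel: on the line of the two thick black ticks on the module's top, one outside each rail, midway between the thin end ticks that stand for closed and fully open.
- reagent_bottle: Bystander: amber bottle with a white cap, 64 mm diameter, 150 mm tall, loose on the table to one side (+y) of the instrument. Origin: centre of its underside.
- beaker: Bystander: glass beaker, 72 mm diameter, 90 mm tall, on the other side (-y) of the instrument. Origin: centre of its underside.
- small_jar: Bystander: low amber jar with a black cap, 52 mm diameter, 55 mm tall, beyond the instrument. Origin: centre of its underside.
- cuvette_rack: Bystander: white tray 50 x 120 mm with four clear cuvettes, 42 mm tall, beyond the instrument. Origin: centre of its underside.

How it is judged (in metres and radians):
On the way, in this order (a step that is already met when the one before it is completed fails the run):
1. with the shutter closed, the handwheel's pointer stands at the block (horizontal distance between wheel_pointer and index_mark below 0.0045 m and value of joint shutter below 0.005 m), for 0.3 s.
2. the fingers hold the shutter at half travel (value of joint shutter between 0.026 and 0.034 m and contact force between the fingers and shutter above 3 N), for 0.3 s.
At the end, for the whole second after the job is handed in: The pointer is within 4.5 mm (about 6 degrees) of the block's foot, the shutter is held at 30 mm +- 4 mm of its 60 mm travel, at rest (under 10 mm/s), by the fingers pressing on its tab with more than 3 N (all of step 2 and horizontal distance between wheel_pointer and index_mark below 0.0045 m and velocity of joint shutter between -0.01 and 0.01 m/s); the arm keeps its last pose, push and grip.
It fails at once if the shutter ran (almost) fully open (value of joint shutter above 0.055 m).
It fails at once if the reagent bottle was moved by more than 20 mm or tipped (distance of reagent_bottle from where it was at the start of the episode above 0.02 m or angle between reagent_bottle's own z axis and vertical above 0.3 rad).
It fails at once if the beaker was moved by more than 20 mm or tipped (distance of beaker from where it was at the start of the episode above 0.02 m or angle between beaker's own z axis and vertical above 0.3 rad).
It fails at once if the small jar was moved by more than 20 mm or tipped (distance of small_jar from where it was at the start of the episode above 0.02 m or angle between small_jar's own z axis and vertical above 0.3 rad).
It fails at once if the cuvette rack was moved by more than 20 mm or tipped (distance of cuvette_rack from where it was at the start of the episode above 0.02 m or angle between cuvette_rack's own z axis and vertical above 0.3 rad).
It also fails if it takes over 64 s, if anything falls off the work surface, if the arm or the gripper's body presses on something with over 40 N, if the wrist force passes 120 N, or if a joint passes its speed limit or range.

### The arm

A 6-joint arm with a two-finger parallel gripper is mounted at the origin on the work surface. World frame = base frame: x ahead of the robot, y to its left, z up, the work surface at z = 0. Lengths are in mm, angles in rad, forces in N, time in s.
With the tool pointing down it reaches from about 400 to 925 mm from the base axis. Payload 12.5 kg.
Tool frame: the origin (TCP) lies midway between the tips of the shut fingers; the grasp point (between the pads) lies 19 mm behind it (env.pinch_z is the z of the grasp point in the tool frame, in mm); z points along the fingers, y is the line along which they close (so a half turn about z gives the same grasp; the last joint's range is limited). The gripper opens to 95 mm and grips with 3 to 60 N. Pads are 20 mm wide; open, the fingers measure 119 mm over their backs; the gripper's body (75 mm by 180 mm) begins 59 mm behind the grasp point.
Start: joints at [1.064, 0.491, 1.559, -0, 1.092, -0.106], TCP at [243.832, 575.493, 214.661] pointing down, gripper open.
Joint ranges: [-3.1, 3.1], [-0.84, 2.19], [0.05, 2.79], [-1.13, 4.28], [0.06, 2.93], [-2.69, 2.69]. Speed limits (rad/s): [2.22, 2.22, 2.79, 3.14, 3.14, 3.14].

### API

Orientations are given as [roll, pitch, yaw] about the fixed x, y, z axes, in that order (R = Rz(yaw) Ry(pitch) Rx(roll)).
In Python, from cell import env, eyes gives the robot as it stands.
- The arm moves only by the shell command python3 -m inch 'ROWS'. ROWS is JSON, a list of rows, each a list of 3 entries, a list of its own where there are three numbers: the shift along the tool's x, y, z in units of 60 mm (1.0 is 60 mm), then the turn about the tool's z in units of 5 degrees (1.0 is 5 degrees), then the closure, from -1 (fully open) to 1 (shut). In form: [[[tx, ty, tz], turn, claw], ...]. A call has exactly 10 rows; each row shifts and turns the commanded pose from where the row before left it, along the tool's axes as they then stand; what a row does not reach is not made up. A row lasts 1/8 s, in which the tool goes at most 62.5 mm and 10.7 degrees, less where a joint would pass 70% of its speed; a pose out of reach is approached as far as the arm can. A call is refused whole if a number of a shift passes 1 or a number of a turn 1, either way. A call with a gripper value outside its range is refused whole. The fingers move at their own pace and stop on an object; the grip force is fixed at half the most. Time passes only in rows, so rows that do not move let the fingers close, or fill a call up. It gives the time, the measured TCP pose, the force, the opening and the grip force at its end, in the units of the state.
- env.state(): the state, without advancing time (a new reading comes with each control period).
- eyes.read_camera(name): name is "scene" or "side" or "wrist"; returns a dict with "pixels" (480x640x3 uint8, red, green, blue), "fx", "fy", "cx", "cy" (pixels), "extrinsics" (4x4, takes a point from world to camera coordinates). Camera axes: x right, y down, z forward; pixel columns grow to the right and rows downward; lengths in mm; the calibration is good to about 2 mm. A picture is of the moment at which its call begins. There is no depth.
- env.job_done(): hands the job in; it is judged then, once.
Trained networks look in a picture, given as the dict that the camera call returned (one of the last four; its "shot" number tells which), for a name from the list of things; names that differ only in an ending like _2 or _b are one class to them, and where a whole thing is asked for, a point or a joint stands for the part that bears it (a point fixed in the world has none). Each returns a list of dicts, best first, with "score" (0 to 1); they miss things now and then, are a little off and sometimes report something else, mostly with a low value. They report only what shows in the picture. A call takes as long as a camera call.
- eyes.boxes_of(name, picture): "centre" ([row, column] in pixels, amid what is visible of it).
- eyes.cut_out(name, picture): "mask" (480x640 bool, what is visible of it) and "centre" ([row, column] in pixels, amid what is visible of it).
- eyes.spot_point(name, picture): "centre" ([row, column] in pixels: a listed point, or the origin of a listed thing).
The state is a dict: "t": time; "joints": joint angles; "qvel": joint speeds; "tau": joint torques, N m; "eef_pos": TCP position; "tcp_rot": TCP orientation; "ft_force": force on the tool from outside, world axes, zero at the start; "moment": the same for the moment, N m; "opening": opening from 0.0 (shut) to 1.0 (fully open); "grip_force": force on a finger pad.
Only numpy, scipy, OpenCV 4.12 (cv2) and the standard library are available. Lean on these libraries where they do the work, as an engineer would, in place of code of your own. Each camera call takes 0.05 s, during which the arm holds its last target. There are 200 camera calls.

## Working session

There is one attempt and no reset: what is moved stays moved. The work goes in short steps, Python scripts to look and compute and a shell command to move; the robot and the scene stay as the last step left them, time stands still between calls to the robot, and variables do not carry over. Pictures are saved under pics/ and viewed, at most 10 in all, crops included, and the job is handed in when it is done.

```bash
ls; mkdir -p pics
cat > h.py <<'E'
from cell import env, eyes
import numpy as np, cv2
def shot(n): return eyes.read_camera(n)
def ray(p,rc):
    E=np.array(p["extrinsics"]);R=E[:3,:3];t=E[:3,3]
    o=-R.T@t; d=R.T@np.array([(rc[1]-p["cx"])/p["fx"],(rc[0]-p["cy"])/p["fy"],1]); return o,d
def onz(p,rc,z):
    o,d=ray(p,rc); return o+d*(z-o[2])/d[2]
def proj(p,X):
    E=np.array(p["extrinsics"]); c=E[:3,:3]@np.array(X)+E[:3,3]
    return np.array([p["cy"]+p["fy"]*c[1]/c[2],p["cx"]+p["fx"]*c[0]/c[2]])
def save(p,n): cv2.imwrite("pics/"+n,cv2.cvtColor(p["pixels"],cv2.COLOR_RGB2BGR))
Z=dict(wheel_unit=30,shutter_unit=30,wheel_grip=131,wheel_pointer=98,index_mark=98,tab_top=128,shutter_edge=96,half_mark=90,reagent_bottle=0,beaker=0,small_jar=0,cuvette_rack=0)
def pts(p,names):
    for n in names:
        r=eyes.spot_point(n,p)
        for q in r[:2]: print(n,round(q["score"],2),np.round(q["centre"],1),np.round(onz(p,q["centre"],Z[n]),1))
E
python3 - <<'E'
from h import *
s=env.state();print({k:np.round(v,3) for k,v in s.items()},env.pinch_z)
ims=[]
for n in("scene","side"):
    p=shot(n);save(p,n+"0.png");print(n,p["fx"],ray(p,(240,320)))
    pts(p,Z)
E
```

```text
pics
{'t': np.float64(0.0), 'joints': array([ 1.064,  0.492,  1.559,  0.   ,  1.092, -0.106]), 'qvel': array([ 0.001, -0.001,  0.001,  0.   , -0.   , -0.   ]), 'tau': array([ 0.0000e+00, -6.1264e+01, -2.5818e+01,  6.9000e-02,  4.8000e-02,
       -0.0000e+00]), 'eef_pos': array([243.686, 575.253, 214.056]), 'tcp_rot': array([-3.14 , -0.   ,  2.741]), 'ft_force': array([-0.24 , -0.365, -0.699]), 'moment': array([-0.023,  0.026, -0.008]), 'grip_force': np.float64(0.0), 'opening': np.float64(0.999)} -18.8
scene 449.67330260519975 (array([1227.29559967,  520.5405833 ,  926.80852894]), array([-0.5593445 , -0.42998853, -0.7087885 ]))
wheel_unit 0.78 [267.2 362.9] [527.5 128.3  30. ]
shutter_unit 0.73 [244.9 302.4] [565.6 -49.6  30. ]
shutter_unit 0.36 [210.6 308.8] [ 443.1 -127.    30. ]
wheel_grip 0.76 [240.9 363.1] [533.8 123.1 131. ]
wheel_pointer 0.64 [240.6 381. ] [474.7 142.2  98. ]
index_mark 0.57 [258.4 357.5] [564.9 130.8  98. ]
tab_top 0.82 [208.  307.8] [522.3 -65.  128. ]
shutter_edge 0.76 [207.9 312. ] [486.3 -79.6  96. ]
half_mark 0.82 [216.3 308.2] [515.  -69.9  90. ]
half_ma
[... 430 characters left out ...]
 0.18 [294.6 304.3] [557.3 -68.6  30. ]
shutter_unit 0.66 [293.2 302.9] [555.2 -63.9  30. ]
shutter_unit 0.61 [262.6 355.2] [699.2 -10.5  30. ]
wheel_grip 0.91 [209.6 265.6] [515.5 123.5 131. ]
wheel_pointer 0.76 [217.8 249.5] [476.5 140.8  98. ]
index_mark 0.88 [216.1 281.9] [553.3 125.1  98. ]
tab_top 0.87 [265.5 290.3] [532.2 -56.7 128. ]
shutter_edge 0.63 [285.8 273.1] [488.6 -75.   96. ]
half_mark 0.63 [277.1 286.6] [522.4 -55.3  90. ]
reagent_bottle 0.66 [196.9 256.3] [517.1 320.9   0. ]
beaker 0.64 [368.4 325.5] [ 556.8 -241.9    0. ]
small_jar 0.64 [369.5 327.3] [ 559.7 -245.4    0. ]
small_jar 0.61 [230.7 328.5] [676.5 136.9   0. ]
cuvette_rack 0.81 [264.4 355.6] [708.    7.1   0. ]
```

Run:
```python
import cv2,numpy as np
a=cv2.imread("pics/scene0.png")[150:350,220:440];b=cv2.imread("pics/side0.png")[150:350,190:390]
b=cv2.resize(b,(400,400),interpolation=cv2.INTER_CUBIC);a=cv2.resize(a,(400,400*200//220),interpolation=cv2.INTER_CUBIC)
a=cv2.copyMakeBorder(a,0,400-a.shape[0],0,0,0)
cv2.imwrite("pics/c0.png",np.hstack([a,b]))
```

```text
(no output)
```

View pics/c0.png

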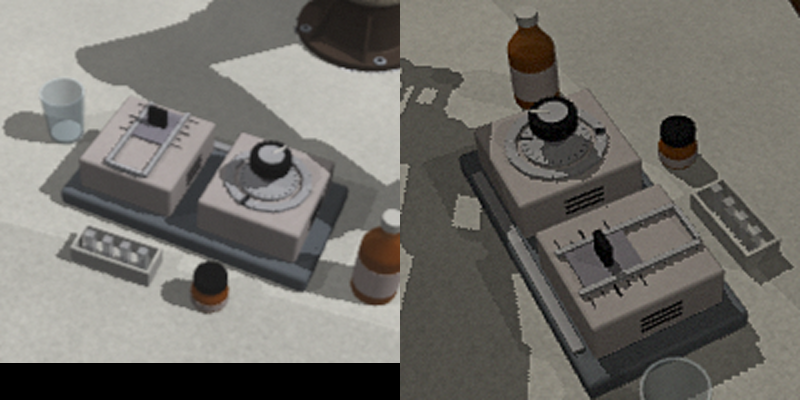

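```bash
python3 -m inch '[[[-0.72,-0.51,-0.1],0,-1],[[-0.72,-0.51,-0.1],0,-1],[[-0.72,-0.51,-0.1],0,-1],[[-0.72,-0.51,-0.1],0,-1],[[-0.72,-0.51,-0.1],0,-1],[[-0.72,-0.51,-0.1],0,-1],[[-0.72,-0.51,-0.1],0,-1],[[-0.72,-0.51,-0.1],0,-1],[[-0.72,-0.51,-0.1],0,-1],[[-0.72,-0.51,-0.1],0,-1]]'
python3 - <<'E'
from h import *
s=env.state();print({k:np.round(s[k],3) for k in("t","eef_pos","tcp_rot","joints")})
p=shot("wrist");save(p,"w1.png");print(ray(p,(240,320)),p["fx"])
pts(p,["wheel_unit","shutter_unit","wheel_grip","wheel_pointer","index_mark","tab_top","shutter_edge","half_mark"])
E
```

```text
t: 2.55
eef_pos: [522.9, 123.6, 275.0]
tcp_rot: [3.141, 0.0, 2.741]
ft_force: [0.3, 1.1, -0.4]
opening: 0.996
grip_force: 0.0
{'t': np.float64(2.55), 'eef_pos': array([522.948, 123.58 , 275.04 ]), 'tcp_rot': array([3.141, 0.   , 2.741]), 'joints': array([ 0.109,  0.306,  1.691,  0.   ,  1.144, -1.061])}
(array([446.29583431, 157.22337076, 444.24768314]), array([ 0.28721456, -0.11834782, -0.95060597])) 414.0627124523209
wheel_unit 0.92 [184.3 320.4] [517.1 129.   30. ]
shutter_unit 0.95 [288.3 176.9] [561.7 -59.9  30. ]
wheel_grip 0.95 [210.8 316.7] [517.9 125.2 131. ]
wheel_grip 0.41 [297.3 388.5] [609.4 151.2 131. ]
wheel_pointer 0.64 [147.7 313.7] [475.4 140.4  98. ]
index_mark 0.62 [243.9 339.2] [560.8 128.3  98. ]
index_mark 0.18 [357.  291.3] [649.6  42.4  98. ]
tab_top 0.74 [309.7 116.6] [532.  -65.2 128. ]
shutter_edge 0.92 [263.3 104.7] [496.4 -73.2  96. ]
half_mark 0.71 [290.2 130.1] [529.7 -69.7  90. ]
```

View pics/w1.png

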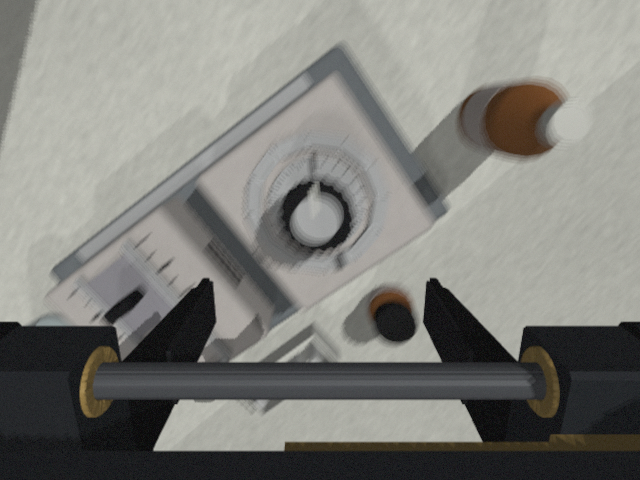

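Run:
```python
from h import *
for i in range(3):
    p=shot("wrist");pts(p,["wheel_grip","wheel_pointer","index_mark"])
save(p,"w2.png")
a=p["pixels"][120:320,220:420];cv2.imwrite("pics/w2c.png",cv2.resize(a[...,::-1],(600,600),interpolation=cv2.INTER_CUBIC))
```

```text
wheel_grip 0.78 [214.3 313.9] [518.3 124.6 131. ]
wheel_grip 0.65 [187.3 318.5] [500.  136.2 131. ]
wheel_pointer 0.89 [151.6 310.1] [475.7 138.9  98. ]
index_mark 0.8 [246.5 335.5] [560.4 127.   98. ]
index_mark 0.41 [300.9 386.2] [627.6 150.1  98. ]
wheel_grip 0.61 [213.7 315.5] [518.6 125.5 131. ]
wheel_pointer 0.95 [152.  312.3] [477.1 140.   98. ]
index_mark 0.84 [249.1 339. ] [564.1 128.5  98. ]
wheel_grip 0.58 [212.9 317.1] [518.6 126.5 131. ]
wheel_pointer 0.71 [149.2 311.4] [474.8 139.9  98. ]
index_mark 0.77 [246.4 336.9] [561.2 127.3  98. ]
```

View pics/w2c.png

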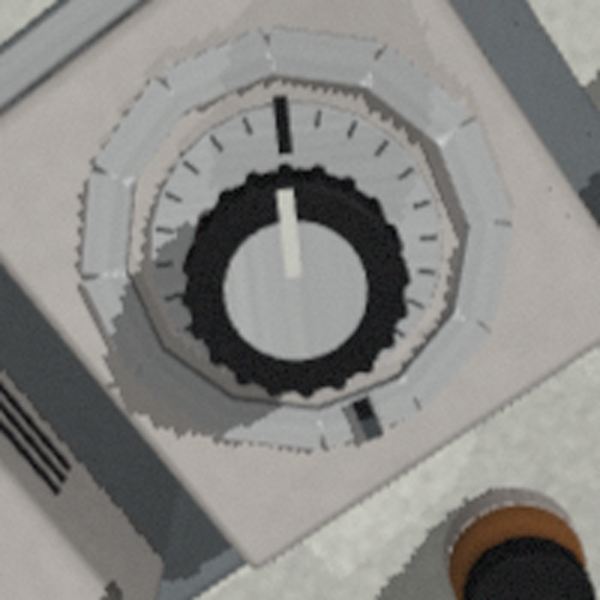

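Run:
```python
from h import *
p=shot("wrist")
for n,rc,z in [("ptr",(152.3,313.3),98),("ptrin",(120+152/3,220+285/3),98),("blk",(253.3,339.3),98),("blk",(253.3,339.3),94),("topc",(120+291/3,220+296/3),142),("lineo",(120+190/3,220+286/3),142),("linei",(120+275/3,220+292/3),142)]:
    print(n,z,onz(p,rc,z).round(1))
for X in [(518,125,98),(518,125,142)]: print(proj(p,X))
```

```text
ptr 98 [477.8 140.2  98. ]
ptrin 98 [492.3 135.6  98. ]
blk 98 [568.1 126.7  98. ]
blk 94 [569.5 126.3  94. ]
topc 142 [519.5 127.4 142. ]
lineo 142 [495.  135.1 142. ]
linei 142 [515.3 128.1 142. ]
[203.24793835 315.43764725]
[216.42212717 314.96451707]
```

```bash
python3 -m inch '[[[0.08,0.02,0.3],0,-1],[[0,0,0.5],0,-1],[[0,0,0.5],0,-1],[[0,0,0.5],0,-1],[[0,0,0.5],0,-1],[[0,0,0.3],0,-1],[[0,0,0.1],0,-1],[[0,0,0],0,1],[[0,0,0],0,1],[[0,0,0],0,1]]'
python3 -m inch '[[[0,0,0],0,1],[[0,0,0],0,1],[[0,0,0],0,1],[[0,0,0],0,1],[[0,0,0],0,1],[[0,0,0],0,1],[[0,0,0],0,1],[[0,0,0],0,1],[[0,0,0],0,1],[[0,0,0],0,1]]'
```

```text
t: 4.9
eef_pos: [518.5, 128.2, 113.3]
tcp_rot: [3.141, 0.001, 2.741]
ft_force: [0.5, -0.9, -0.4]
opening: 0.743
grip_force: 0.0
t: 6.15
eef_pos: [517.3, 126.6, 112.9]
tcp_rot: [-3.139, -0.001, 2.741]
ft_force: [-4.9, -13.2, 6.6]
opening: 0.581
grip_force: 30.0
```

```bash
python3 -m inch '[[[0,-0.03,0],0,1],[[0,0,0],1,1],[[0,0,0],1,1],[[0,0,0],1,1],[[0,0,0],1,1],[[0,0,0],1,1],[[0,0,0],1,1],[[0,0,0],1,1],[[0,0,0],1,1],[[0,0,0],1,1]]'
python3 - <<'E'
from h import *
s=env.state();print({k:np.round(s[k],3) for k in("moment","tcp_rot","joints")})
p=shot("wrist");save(p,"w3.png")
pts(p,["wheel_grip","wheel_pointer","index_mark"])
E
```

```text
t: 7.4
eef_pos: [517.4, 126.6, 112.9]
tcp_rot: [-3.142, -0.0, 1.953]
ft_force: [-2.5, -0.5, 4.9]
opening: 0.58
grip_force: 30.0
{'moment': array([-0.278,  0.57 ,  0.096]), 'tcp_rot': array([-3.142, -0.   ,  1.953]), 'joints': array([ 0.116,  0.494,  1.892,  0.   ,  0.756, -0.266])}
wheel_grip 0.7 [323.2 315.4] [517.8 126.3 131. ]
wheel_pointer 0.56 [197.  308.5] [497.7 167.4  98. ]
```

```bash
python3 -m inch '[[[0,0,0],1,1],[[0,0,0],1,1],[[0,0,0],1,1],[[0,0,0],1,1],[[0,0,0],1,1],[[0,0,0],1,1],[[0,0,0],1,1],[[0,0,0],1,1],[[0,0,0],1,1],[[0,0,0],1,1]]'
python3 -m inch '[[[0,0,0],1,1],[[0,0,0],1,1],[[0,0,0],1,1],[[0,0,0],1,1],[[0,0,0],1,1],[[0,0,0],1,1],[[0,0,0],1,1],[[0,0,0],1,1],[[0,0,0],1,1],[[0,0,0],0.6,1]]'
python3 - <<'E'
from h import *
s=env.state();print({k:np.round(s[k],3) for k in("moment","tcp_rot","joints")})
P={}
for n in("wrist","scene","side"):
    p=shot(n);save(p,n+"4.png");print(n)
    pts(p,["wheel_grip","wheel_pointer","index_mark"]);P[n]=p
a=P["scene"]["pixels"][205:305,310:410];b=P["side"]["pixels"][165:265,215:315]
a,b=[cv2.resize(x[...,::-1],(400,400),interpolation=cv2.INTER_CUBIC) for x in(a,b)]
cv2.imwrite("pics/c4.png",np.hstack([a,b]))
E
```

```text
t: 8.85
eef_pos: [517.6, 126.6, 112.9]
tcp_rot: [3.141, -0.0, 1.082]
ft_force: [-1.5, -1.2, 4.3]
opening: 0.581
grip_force: 30.0
t: 10.1
eef_pos: [517.7, 126.5, 112.9]
tcp_rot: [3.142, -0.001, 0.245]
ft_force: [-1.2, -1.7, 5.0]
opening: 0.584
grip_force: 30.0
{'moment': array([-0.235,  0.457,  0.039]), 'tcp_rot': array([ 3.142e+00, -1.000e-03,  2.450e-01]), 'joints': array([0.116, 0.494, 1.892, 0.   , 0.755, 1.441])}
wrist
wheel_grip 0.81 [321.7 319. ] [519.6 127.2 131. ]
wheel_pointer 0.57 [194.7 308. ] [563.  143.2  98. ]
index_mark 0.75 [197.8 343.8] [565.6 127.1  98. ]
scene
wheel_grip 0.64 [236.5 367.3] [514.2 122.5 131. ]
wheel_grip 0.62 [309.6 423.1] [625.1 344.  131. ]
wheel_pointer 0.7 [257.9 362.6] [555.4 139.8  98. ]
wheel_pointer 0.36 [266.9 366.7] [573.9 164.7  98. ]
index_mark 0.64 [257.9 359.5] [560.3 133.8  98. ]
side
wheel_grip 0.95 [207.1 266.9] [520.2 131.1 131. ]
wheel_grip 0.65 [229.3 330.8] [644.9  19.4 131. ]
wheel_pointer 0.65 [211.  284.5] [563.4 140.9  98. ]
wheel_pointer 0.64 [278.3 290.1] [527.9 -66.8  98. ]
index_mark 0.84 [211.  284.8] [564.1 140.7  98. ]
```

View pics/c4.png

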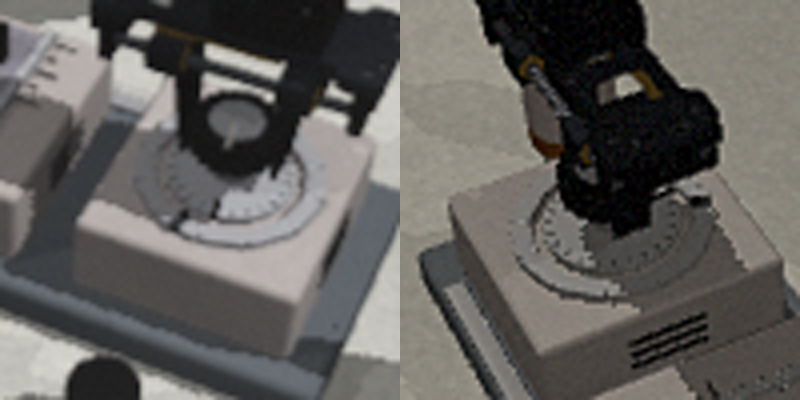

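View pics/wrist4.png

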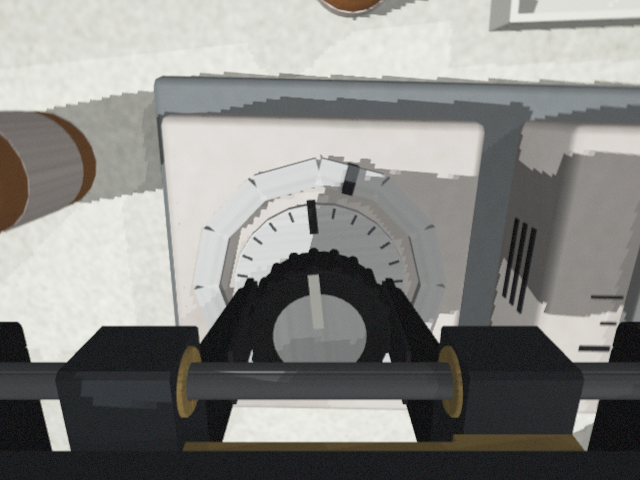

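Run:
```python
from h import *
p=shot("wrist");c=np.array([517.6,126.6])
c2=proj(p,(517.6,126.6,98));print(c2)
for n,rc in [("ptr",(200.5,311)),("pin",(233,315)),("blkfoot",(194,347)),("blkfar",(168,353))]:
    X=onz(p,rc,98)[:2];d=X-c;print(n,X.round(1),np.hypot(*d).round(1),np.degrees(np.arctan2(d[1],d[0])).round(1))
# edge detail of block and line
g=cv2.cvtColor(p["pixels"],cv2.COLOR_RGB2GRAY)
for r in range(160,240,5): print(r,[c for c in range(300,370) if g[r,c]<90])
```

```text
[291.89215619 319.16233101]
ptr [560.7 141.4] 45.6 18.9
pin [546.2 135.9] 30.0 18.0
blkfoot [567.6 126.3] 50.0 -0.3
blkfar [579.6 126.9] 62.0 0.2
160 []
165 [348, 349, 350, 351, 352, 353, 354, 355, 356, 357]
170 [347, 350, 351]
175 [346, 354]
180 [344, 345, 346, 347, 348, 349, 351]
185 [342, 343, 344, 345, 346, 347, 348, 349, 350, 351, 352, 353, 354]
190 [342, 343, 344, 345, 346, 347, 348, 349, 350, 351, 352, 353]
195 [350, 351]
200 [312, 313, 314]
205 [307, 308, 309, 310, 311, 312, 313, 314, 315]
210 [308, 309, 310, 311, 312, 313, 314, 315, 333, 334]
215 [309, 310, 311, 312, 313, 314, 315, 316, 332, 333, 355]
220 [309, 310, 311, 312, 313, 314, 315, 316, 353, 354]
225 [309, 310, 311, 312, 313, 314, 315, 316, 317]
230 [310, 311, 312, 313, 314, 315, 316, 317]
235 []
```

```bash
python3 -m inch '[[[0,0,0],0.9,1],[[0,0,0],0.9,1],[[0,0,0],0.9,1],[[0,0,0],0.9,1],[[0,0,0],0,1],[[0,0,0],0,1],[[0,0,0],0,1],[[0,0,0],0,1],[[0,0,0],0,1],[[0,0,0],0,1]]'
python3 - <<'E'
from h import *
p=shot("wrist");save(p,"w5.png");print(env.state()["tcp_rot"])
pts(p,["wheel_grip","wheel_pointer","index_mark"])
a=p["pixels"][140:290,240:440];cv2.imwrite("pics/w5c.png",cv2.resize(a[...,::-1],(800,600),interpolation=cv2.INTER_CUBIC))
E
```

```text
t: 12.0
eef_pos: [517.7, 126.4, 112.9]
tcp_rot: [-3.142, -0.001, -0.066]
ft_force: [-1.3, -1.4, 5.2]
opening: 0.583
grip_force: 30.0
[-3.14150193e+00 -5.86188241e-04 -6.63778633e-02]
wheel_grip 0.64 [323.1 317.5] [519.  127.7 131. ]
wheel_pointer 0.79 [198.1 308.5] [564.3 128.9  98. ]
index_mark 0.86 [195.9 311.2] [565.2 127.6  98. ]
```

View pics/w5c.png

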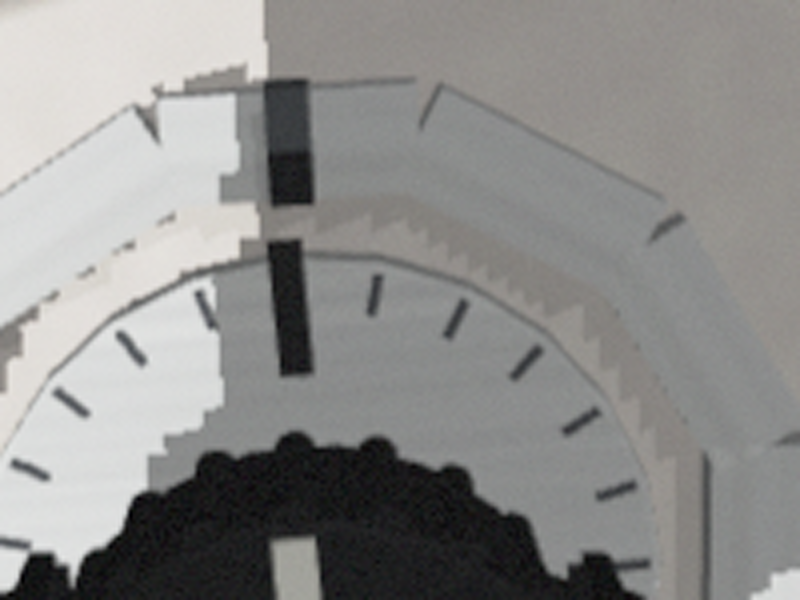

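```bash
python3 -m inch '[[[0,0,0],0.55,1],[[0,0,0],0,1],[[0,0,0],0,1],[[0,0,0],0,1],[[0,0,0],0,-1],[[0,0,0],0,-1],[[0,0,0],0,-1],[[0,0,0],0,-1],[[0,0,0],0,-1],[[0,0,0],0,-1]]'
python3 - <<'E'
from h import *
s=env.state();print(s["tcp_rot"],s["opening"],s["joints"])
E
```

```text
t: 13.45
eef_pos: [517.6, 126.5, 112.6]
tcp_rot: [-3.142, -0.0, -0.117]
ft_force: [-0.4, -0.4, 0.3]
opening: 0.996
grip_force: 0.0
[-3.14150509e+00 -3.32151997e-05 -1.17100445e-01] 0.9958769512584162 [1.15711864e-01 4.94249255e-01 1.89210580e+00 1.13124784e-04
 7.55185079e-01 1.80352626e+00]
```

```bash
python3 -m inch '[[[0,0,-0.5],0,-1],[[0,0,-0.9],0,-1],[[0,0,-0.8],-0.5,-1],[[0,0,-0.3],-1,-1],[[0,0,0],-1,-1],[[0,0,0],-1,-1],[[0,0,0],-1,-1],[[0,0,0],-1,-1],[[0,0,0],-1,-1],[[0,0,0],-0.5,-1]]'
python3 - <<'E'
from h import *
p=shot("wrist");save(p,"w6.png");s=env.state();print(s["tcp_rot"])
pts(p,["wheel_grip","wheel_pointer","index_mark","wheel_unit","shutter_unit","tab_top","shutter_edge","half_mark"])
w=onz(p,eyes.spot_point("wheel_grip",p)[0]["centre"],98)
r,c=proj(p,(517.6,126.5,98)).astype(int);print(r,c)
a=p["pixels"][max(0,r-75):r+75,max(0,c-100):c+100];cv2.imwrite("pics/w6c.png",cv2.resize(a[...,::-1],None,fx=3,fy=3,interpolation=cv2.INTER_CUBIC))
E
```

```text
t: 14.7
eef_pos: [517.4, 126.5, 262.6]
tcp_rot: [-3.142, 0.0, 0.496]
ft_force: [0.1, -0.4, -0.2]
opening: 0.999
grip_force: 0.0
[-3.14150496e+00 -5.11494089e-05  4.97364418e-01]
wheel_grip 0.96 [221.7 317. ] [519.5 129.2 131. ]
wheel_pointer 0.94 [167.1 347.7] [563.2 124.9  98. ]
index_mark 0.87 [159.9 345.9] [567.5 129.   98. ]
wheel_unit 0.6 [194.2 321.8] [521.7 125.5  30. ]
shutter_unit 0.71 [243.8 496.6] [561.7 -56.4  30. ]
tab_top 0.76 [315.7 533.6] [533.1 -65.  128. ]
shutter_edge 0.71 [330.6 500.2] [499.9 -71.9  96. ]
half_mark 0.8 [301.5 512.4] [528.  -68.2  90. ]
214 318
```

View pics/w6c.png

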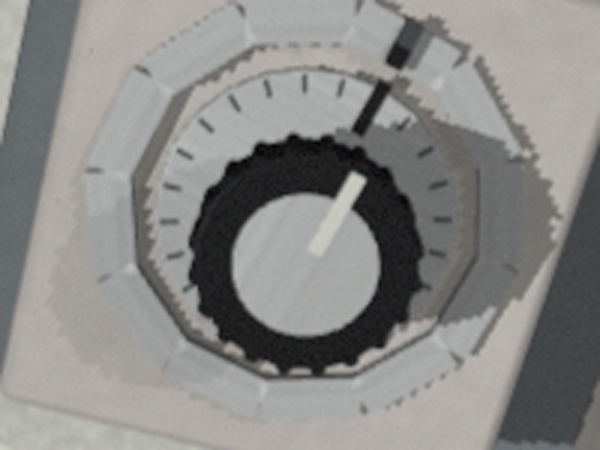

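```bash
python3 -m inch '[[[0,0,0],-1,-1],[[0,0,0],-1,-1],[[0,0,0],-1,-1],[[0,0,0],-1,-1],[[0,0,0],-1,-1],[[0,0,0],-1,-1],[[0,0,0],-1,-1],[[0,0,0],-1,-1],[[0,0,0],-1,-1],[[0,0,0],-1,-1]]'
python3 -m inch '[[[0,0,0],-1,-1],[[0,0,0],-1,-1],[[0,0,0],-1,-1],[[0,0,0],-1,-1],[[0,0,0],-1,-1],[[-0.8,-0.1,0],0,-1],[[-0.8,-0.1,0],0,-1],[[-0.7,-0.1,0],0,-1],[[0,0,0],0,-1],[[0,0,0],0,-1]]'
python3 - <<'E'
from h import *
p=shot("wrist");save(p,"w7.png");s=env.state();print(s["tcp_rot"],s["joints"])
pts(p,["wheel_grip","wheel_unit","shutter_unit","tab_top","shutter_edge","half_mark"])
E
```

```text
t: 16.45
eef_pos: [517.5, 126.5, 262.6]
tcp_rot: [3.142, -0.0, 1.369]
ft_force: [-0.5, 0.3, -0.6]
opening: 1.003
grip_force: 0.0
t: 17.7
eef_pos: [531.7, -11.6, 262.6]
tcp_rot: [3.142, -0.0, 1.802]
ft_force: [0.5, 0.1, 0.2]
opening: 1.0
grip_force: 0.0
[ 3.14156401e+00 -2.90568239e-04  1.80309442e+00] [-1.45435516e-01  3.09232232e-01  1.72180861e+00  3.13228920e-04
  1.11063237e+00 -3.77872725e-01]
wheel_grip 0.62 [ 25.3 341.6] [516.6 124.  131. ]
wheel_unit 0.87 [ 38.8 341.2] [519.9 131.1  30. ]
shutter_unit 0.62 [245.6 335.5] [561.7 -57.7  30. ]
shutter_edge 0.66 [267.3 261.5] [496.  -70.7  96. ]
half_mark 0.77 [272.9 301.2] [531.1 -70.4  90. ]
half_mark 0.75 [ 43.  404.5] [566.2 130.4  90. ]
```

View pics/w7.png

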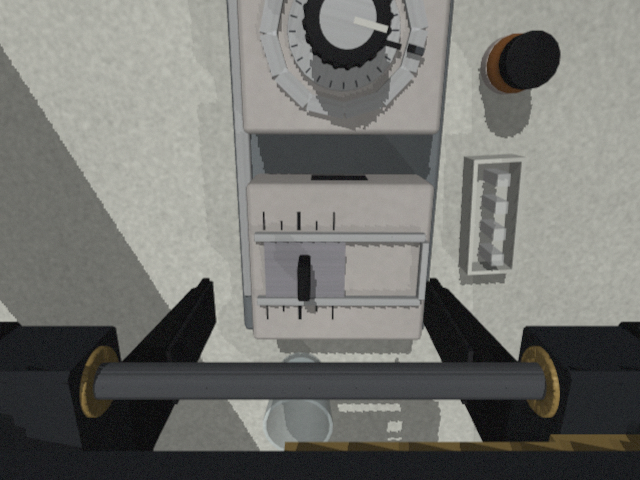

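Run:
```python
from h import *
p=shot("wrist");g=cv2.cvtColor(p["pixels"],cv2.COLOR_RGB2GRAY)
for r in range(248,310,4): print(r,[c for c in range(290,320) if g[r,c]<60][::1] and (lambda L:(L[0],L[-1],g[r,L[0]:L[-1]+1].tolist()))([c for c in range(290,320) if g[r,c]<60]))
print(onz(p,(281,304.5),128))
for rc in [(238,256),(236,425),(301,260),(301,420)]: print(onz(p,rc,98).round(1))
```

```text
248 []
252 []
256 (299, 308, [48, 19, 14, 25, 21, 24, 18, 24, 14, 27])
260 (298, 309, [47, 25, 21, 19, 21, 21, 16, 14, 11, 19, 14, 31])
264 (298, 309, [17, 19, 23, 21, 24, 19, 20, 12, 26, 19, 29, 37])
268 (297, 309, [52, 28, 29, 32, 27, 29, 26, 28, 30, 30, 31, 18, 33])
272 (297, 310, [35, 28, 26, 30, 23, 28, 33, 25, 28, 29, 27, 30, 23, 59])
276 (297, 309, [42, 29, 27, 30, 23, 31, 28, 30, 28, 30, 24, 22, 32])
280 (297, 309, [35, 27, 33, 27, 30, 29, 31, 32, 22, 32, 29, 19, 34])
284 (297, 309, [59, 24, 25, 24, 29, 25, 30, 27, 28, 30, 24, 27, 32])
288 (298, 309, [26, 30, 28, 29, 27, 27, 27, 32, 29, 28, 25, 38])
292 (298, 309, [28, 21, 30, 19, 30, 29, 29, 27, 31, 21, 28, 42])
296 (298, 309, [22, 30, 33, 31, 31, 28, 28, 24, 28, 19, 14, 49])
300 (299, 308, [25, 25, 31, 29, 19, 29, 21, 23, 29, 55])
304 []
308 (298, 315, [48, 26, 55, 89, 124, 158, 147, 106, 102, 103, 103, 105, 105, 104, 103, 100, 88, 55])
[533.3874881  -60.59331529 128.        ]
[486.6 -44.6  98. ]
[625.3  -9.8  98. ]
[ 501.1 -101.6   98. ]
[639.5 -68.7  98. ]
```

```bash
python3 -m inch '[[[-0.42,-0.1,0],0,-1],[[-0.41,-0.09,0],0,-1],[[0,0,0.5],0,-1],[[0,0,0.6],0,-1],[[0,0,0.6],0,-1],[[0,0,0.5],0,-1],[[0,0,0.3],0,-1],[[0,0,0.16],0,-1],[[0,0,0],0,-1],[[0,0,0],0,-1]]'
python3 - <<'E'
from h import *
p=shot("wrist");save(p,"w8.png")
p=shot("scene");a=p["pixels"][150:270,230:390];b=cv2.imread("pics/w8.png")
cv2.imwrite("pics/c8.png",np.hstack([cv2.resize(a[...,::-1],(400,300)),cv2.resize(b,(400,300))]))
E
```

```text
t: 19.35
eef_pos: [532.5, -63.0, 103.7]
tcp_rot: [3.14, 0.0, 1.803]
ft_force: [0.3, -0.2, -0.6]
opening: 0.998
grip_force: 0.0
```

View pics/c8.png

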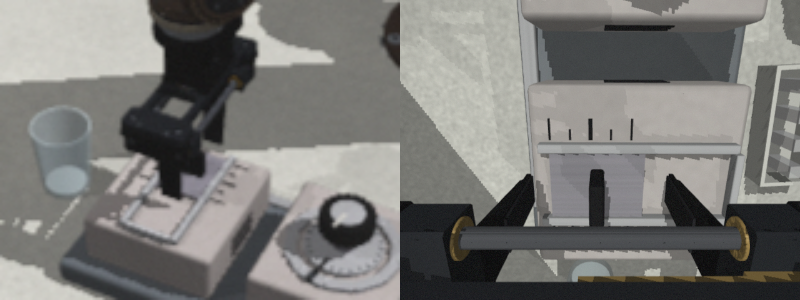

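```bash
python3 -m inch '[[[0,0,0],0,1],[[0,0,0],0,1],[[0,0,0],0,1],[[0,0,0],0,1],[[0,0,0],0,1],[[0,0,0],0,1],[[0,0,0],0,1],[[0,0,0],0,1],[[0,0,0],0,1],[[0,0,0],0,1]]'
python3 -m inch '[[[0,0,0],0,1],[[0,0,0],0,1],[[0,0,0],0,1],[[0,0,0],0,1],[[0,0,0],0,1],[[0,0,0],0,1],[[0,0,0],0,1],[[0,0,0],0,1],[[0,0,0],0,1],[[0,0,0],0,1]]'
python3 - <<'E'
from h import *
p=shot("wrist");save(p,"w9.png");pts(p,["shutter_edge","half_mark"])
E
```

```text
t: 20.7
eef_pos: [531.7, -63.1, 103.0]
tcp_rot: [-3.141, -0.0, 1.803]
ft_force: [-2.0, -0.7, 1.5]
opening: 0.107
grip_force: 30.0
t: 21.95
eef_pos: [532.1, -63.0, 103.0]
tcp_rot: [3.142, -0.0, 1.803]
ft_force: [-3.2, -0.8, 0.3]
opening: 0.105
grip_force: 30.0
shutter_edge 0.84 [297.  244.1] [499.7 -71.1  96. ]
```

```bash
python3 -m inch '[[[0,0.06,0],0,1],[[0,0.06,0],0,1],[[0,0.06,0],0,1],[[0,0.06,0],0,1],[[0,0.06,0],0,1],[[0,0.06,0],0,1],[[0,0.06,0],0,1],[[0,0.06,0],0,1],[[0,0.02,0],0,1],[[0,0,0],0,1]]'
python3 - <<'E'
from h import *
for i in range(2):
    p=shot("wrist");pts(p,["shutter_edge","half_mark"])
save(p,"w10.png")
a=p["pixels"][150:330,190:430];cv2.imwrite("pics/w10c.png",cv2.resize(a[...,::-1],(800,600),interpolation=cv2.INTER_CUBIC))
print(env.state()["ft_force"])
E
```

```text
t: 23.35
eef_pos: [561.0, -56.3, 103.0]
tcp_rot: [-3.14, -0.0, 1.803]
ft_force: [-7.3, -5.1, 3.9]
opening: 0.103
grip_force: 30.0
shutter_edge 0.68 [298.3 244.7] [529. -65.  96.]
half_mark 0.63 [298.9 246. ] [529.2 -68.3  90. ]
shutter_edge 0.63 [298.2 245.7] [529.4 -64.9  96. ]
half_mark 0.57 [296.4 242.7] [527.4 -67.4  90. ]
[-7.50477604 -3.43434989  3.14488787]
```

View pics/w10c.png

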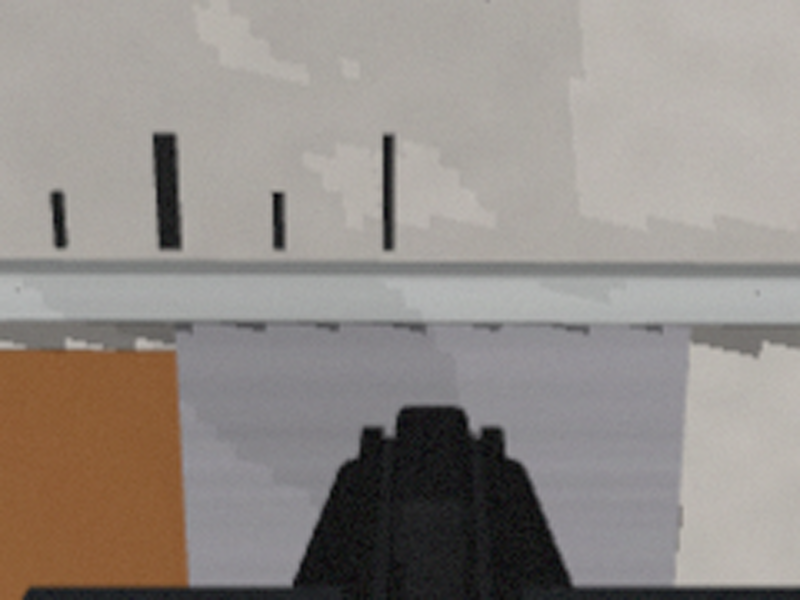

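```bash
python3 -m inch '[[[0,0,0],0,1],[[0,0,0],0,1],[[0,0,0],0,1],[[0,0,0],0,1],[[0,0,0],0,1],[[0,0,0],0,1],[[0,0,0],0,1],[[0,0,0],0,1],[[0,0,0],0,1],[[0,0,0],0,1]]'
python3 -c "
from cell import env
print(env.job_done())"
```

```text
t: 24.9
eef_pos: [560.9, -56.3, 103.0]
tcp_rot: [-3.14, -0.0, 1.803]
ft_force: [-6.6, -4.2, 3.3]
opening: 0.103
grip_force: 30.0
the job is handed in; nothing more can be done
None
```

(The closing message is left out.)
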